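# Fit the notched blade in the cable slitter and clamp it

## Task

Fit the notched blade in the bench cable slitter: lay it flat on the blade bed with its bevelled tip towards the cable channel, keep its long edge flush against the shoulder strips and slide it back, gently, until the notch is fully home on the stop pin; then swing the clamp lever right down onto the blade. Do not drop the blade, and leave the unnotched blade and everything else on the table where they are.

Things in the scene. Friction and masses are not known exactly. Their poses are not given: they have to be found in the camera images.
- blade_center (a point): the blade to fit: a flat steel knife 124 mm long, 36 mm wide, 6 mm thick, about 0.17 kg, with a notch in its tail end and a ground bevel across its tip end, lying flat on the black mat (mat top 3 mm above the table). The point is its centre, half-way up (3 mm over its underside). Its y axis runs along the length towards the bevelled tip, x across the width, z up. The last 10 mm at the tip are only 3 mm thick.
- blade_notch (a point): point in the blade's notch, 41.5 mm from blade_center towards the tail (-y), where the stop pin's axis lies when the notch is home. The notch is a straight slot 11 mm wide on the blade's centre line, open at the tail end, 24 mm deep, its mouth chamfered to 17 mm wide. Axes as blade_center.
- plain_center (a point): centre (half-way up) of the other blade on the mat, the same size and steel but with a straight tail and no notch; it stays where it is. The two may have changed places.
- slitter_bed (a point): centre of the cable slitter's level blade bed, 40 mm above the table, on the centre line of a fitted blade; a heavy fixed machine, grey on an aluminium base (120 x 250 x 12 mm). y points along the bed to the cable channel (rollers and feed wheel up to 60 mm high from y = 75 mm on), x across to the shoulder, z up. Between y = -36 and 36 mm the bed is a waist 22 mm wide, 28 mm above the base, with finger room on both sides.
- shoulder (a point): point on the shoulder's upright face, level with the bed's centre: two fixed steel strips 5 mm high along the far edge of the bed's ends (y -68 to -36 mm and 36 to 52 mm from slitter_bed), their faces 18 mm from the bed's centre line; no strip between them. A fitted blade's long edge bears on both. Axes as slitter_bed.
- stop_slot (a point): middle of the stop pin's slot, on the bed's face and centre line, 41.5 mm from slitter_bed towards -y; same axes. The rigid steel pin, 7 mm in diameter, stands 4.4 mm above the bed, somewhere within 7 mm of this point along y as last set by hand: its place is not measured, feel for it or look. When the notch is home blade_notch is on the pin's axis. It must not be pushed with more than 15 N.
- slitter_hinge (a point): axis of the clamp lever, 86 mm from slitter_bed towards -y and 52 mm above the table, same axes as slitter_bed. The lever turns about its x axis.
- clamp_knob (a point): centre of the black ball knob (22 mm in diameter) at the end of the clamp lever, 100 mm from the hinge axis. The lever is a dark steel strap 18 mm wide and 8 mm thick with a round rubber-faced foot (16 mm) 59 mm from the hinge on its underside.
- clamp (a joint): angle of the clamp lever in rad: 0 when it is down, level over the bed, pointing towards the cable channel with its foot on a 6 mm blade lying flat (knob centre then 56 mm above the table); it starts open at 1.7 to 1.95, upright and leaning back away from the bed. It has friction, stays wherever it is left and takes about 2 to 3 N at the knob to move.
- hexkey: bent black hex key, 75 x 28 mm, 7 mm thick, a bystander lying on the table; origin at its underside; leave it where it is
- connector_box: flat clear box of connectors, 85 x 110 x 28 mm, a bystander lying on the table; origin at its underside; leave it where it is
Not all that is in view belongs to the job. Leave any blue, red or turquoise look-alike of the part that bears blade_center alone.

How it is judged:
By the outcome, as a careful person would: the job done as asked, in the order asked, and still so for the second after the job is handed in, with the robot touching nothing.
It also fails if it takes over 58 s, if anything falls off the work surface, if the arm or the gripper's body presses on something with over 40 N, if the wrist force passes 120 N, or if a joint passes its speed limit or range.

## Robot

A 6-joint arm with a two-finger parallel gripper is mounted at the origin on the work surface. World frame = base frame: x ahead of the robot, y to its left, z up, the work surface at z = 0. Lengths are in m, angles in rad, forces in N, time in s.
With the tool pointing down it reaches from about 0.35 to 0.975 m from the base axis. Payload 17.4 kg.
Tool frame: the origin (TCP) lies at the very end of the fingers, on their centre line; the grasp point (between the pads) lies 19 mm behind it; z points along the fingers, y is the direction in which the jaws open and shut (so a half turn about z gives the same grasp; the last joint's range is limited). The gripper opens to 85 mm and grips with 20 to 120 N. Pads are 22 mm wide; open, the fingers measure 114 mm over their backs; the gripper's body (76 mm by 85 mm) begins 54 mm behind the grasp point. The pads swing forward as they close: fully open they stand 13 mm farther back than shut.
Start: joints at [1.139, 0.116, 1.442, -0, 1.584, -0.038], TCP at [0.259, 0.623, 0.231] pointing down, gripper open.
Joint ranges: [-2.83, 2.83], [-0.83, 2.19], [0.07, 2.5], [-1.14, 4.28], [0.01, 3], [-2.97, 2.97]. Speed limits (rad/s): [1.89, 1.89, 2.22, 3.14, 3.14, 3.14].

## Interface

Orientations are given as a 3x3 rotation matrix whose columns are the frame's x, y, z axes.
In Python, from station import sense, snapshot, camera_model, close_job gives the robot as it stands.
- The arm moves only by the tool arm_command, never from a script. Its argument "deltas" is a list of rows, each an object of numbers: "x", "y", "z": the shift along the tool's x, y, z in units of 0.02 m (1.0 is 0.02 m); "turn": the turn about the tool's z in units of 0.1 rad (1.0 is 0.1 rad). In form: [{"x": .., "y": .., "z": .., "turn": ..}, ...]. A call has 1 to 5 rows; each row shifts and turns the pose as measured when the row begins, along the tool's axes as they then stand; what a row does not reach is not made up. A row lasts 1/12 s, in which the tool goes at most 41.7 mm and 7.16 degrees, less where a joint would pass 70% of its speed; a pose out of reach is approached as far as the arm can. A call with a number of a shift or a turn outside -1 to 1 is refused whole. A call with a gripper value outside its range is refused whole. "gripper" is the opening in per cent of the stroke, from 0 (shut) to 100 (fully open), set as the call begins (left out, the last holds). The fingers move at their own pace and stop on an object; the grip force is fixed at half the most. Time passes only in rows, so rows that do not move let the fingers close. It gives the time, the measured TCP pose, the force and the opening at its end, in the units of the state.
- sense(): the state, without advancing time (a new reading comes with each control period).
- snapshot(name): name is "side" or "top" or "wrist"; returns (picture, depth): 384x512x3 uint8, red, green, blue; 384x512 float32, m along the optical axis (not along the pixel's ray), 0 where there is no reading.
- camera_model(name): a dict with "K" (3x3 intrinsics, pixels), "xyz" and "orientation" of the camera in the world. Camera axes: x right, y up, looking along -z (the intrinsics and any distortion apply to the point x, -y, -z); pixel columns grow to the right and rows downward; lengths in m; the calibration is good to about 2 mm. A picture is of the moment at which its call begins: read the wrist's pose just before it. camera_model takes no time and is no camera call; for the wrist camera it gives the pose at the moment of the call.
- close_job(): hands the job in, once; it reports no verdict.
The state is a dict: "time_s": time; "joint_positions": joint angles; "qd": joint speeds; "effort": joint torques, N m; "tool_pos": TCP position; "eef_rot": TCP orientation; "force": force on the tool from outside, world axes, zero at the start; "moment": the same for the moment, N m; "gripper_width": finger opening in m.
Only numpy, scipy, OpenCV 4.12 (cv2) and the standard library are available. Lean on these libraries where they do the work, as an engineer would, in place of code of your own. Each camera call takes 0.05 s, during which the arm holds its last target. There are 200 camera calls.

## Working session

There is one attempt and no reset: what is moved stays moved. The work goes in short steps, Python scripts to look and compute and a tool call to move; the robot and the scene stay as the last step left them, time stands still between calls to the robot, and variables do not carry over. Pictures are saved under pics/ and viewed, about 8 in all and at most 12, crops included, and the job is handed in when it is done.

Besides the shell and the picture viewer there is one more tool, called after "Emit:" by a JSON object that holds its "op" and its "data". arm_command: Moves the arm, as the interface text tells. Its arguments: {"type":"object","properties":{"deltas":{"type":"array"},"gripper":{"type":"number"}},"required":["deltas"]}

```bash
mkdir -p pics; ls
python3 - <<'E'
from station import *
import cv2,numpy as np
for n in ("top","side"):
    p,d=snapshot(n); np.savez(f"pics/{n}0.npz",p=p,d=d); cv2.imwrite(f"pics/{n}0.png",p[...,::-1])
    m=camera_model(n); print(n,{k:np.round(v,4).tolist() if not isinstance(v,str) else v for k,v in m.items()})
s=sense(); print({k:np.round(v,3).tolist() for k,v in s.items()})
a=cv2.imread("pics/top0.png");b=cv2.imread("pics/side0.png")
E
```

```text
pics
top {'K': [[417.7656, 0.0, 255.9163], [0.0, 417.7656, 184.8541], [0.0, 0.0, 1.0]], 'xyz': [0.3616, -0.1152, 1.0552], 'orientation': [[0.0072, 0.9966, -0.0827], [-0.9998, 0.0059, -0.0166], [-0.016, 0.0828, 0.9964]]}
side {'K': [[429.6172, 0.0, 259.8005], [0.0, 429.6172, 182.5819], [0.0, 0.0, 1.0]], 'xyz': [-0.0892, -0.585, 0.81], 'orientation': [[0.6627, 0.5552, -0.5025], [-0.7487, 0.4801, -0.457], [-0.0125, 0.6791, 0.7339]]}
{'time_s': 0.1, 'joint_positions': [1.139, 0.116, 1.442, -0.0, 1.584, -0.038], 'qd': [0.001, -0.002, -0.001, 0.001, 0.001, 0.001], 'effort': [0.002, -73.367, -63.379, 0.0, 0.005, -0.0], 'tool_pos': [0.259, 0.623, 0.231], 'eef_rot': [[-0.923, 0.384, -0.0], [0.384, 0.923, -0.001], [0.0, -0.001, -1.0]], 'force': [0.345, -0.486, -0.615], 'moment': [-0.016, -0.079, -0.052], 'gripper_width': 0.085}
```

View pics/top0.png

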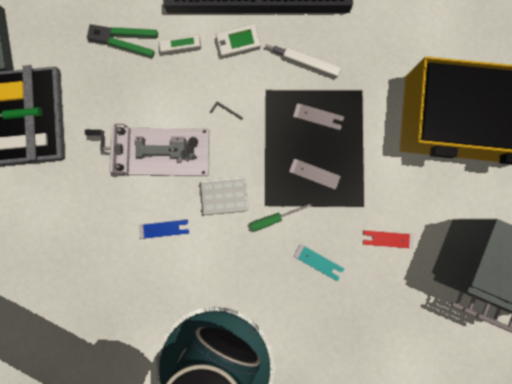

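View pics/side0.png

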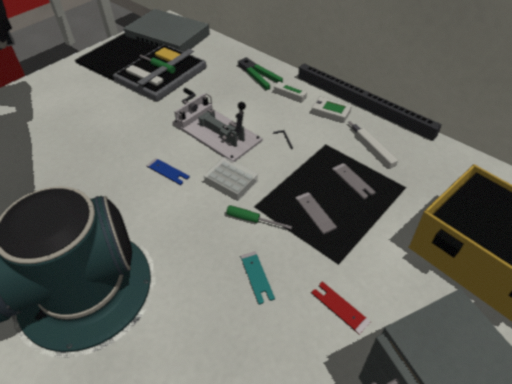

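Top view: the notched blade is at (319,117), with its notch to the right at (343,122) and its tip to the left. What could be mistaken for it: the plain blade (315,174), blue (165,229), red (386,239), turquoise (319,262). The slitter is at about (165,150), with rollers on the left (+y) and the hinge on the right. I'll take the steel one with the notch, at (319,117).

```bash
cat > h.py <<'E'
import numpy as np,cv2
from station import *
def ray(m,uv):
    K=np.array(m["K"]);R=np.array(m["orientation"]);uv=np.atleast_2d(uv).astype(float)
    d=np.c_[(uv[:,0]-K[0,2])/K[0,0],-(uv[:,1]-K[1,2])/K[1,1],-np.ones(len(uv))]
    return np.array(m["xyz"]),d@R.T
def plane(m,uv,z):
    c,d=ray(m,uv); return c+d*((z-c[2])/d[:,2])[:,None]
def proj(m,P):
    K=np.array(m["K"]);R=np.array(m["orientation"]);q=(np.atleast_2d(P)-np.array(m["xyz"]))@R
    return np.c_[K[0,0]*q[:,0]/-q[:,2]+K[0,2],K[1,1]*-q[:,1]/-q[:,2]+K[1,2]]
def shot(n):
    m=camera_model(n);p,d=snapshot(n);return m,p,d
E
python3 - <<'E'
from h import *
m=camera_model("top");f=np.load("pics/top0.npz");p=f["p"];d=f["d"]
hsv=cv2.cvtColor(p,cv2.COLOR_RGB2HSV)
mask=(hsv[...,2]>90).astype(np.uint8); roi=np.zeros_like(mask); roi[94:202,270:360]=1
cs,_=cv2.findContours(mask*roi,cv2.RETR_EXTERNAL,cv2.CHAIN_APPROX_NONE)
for c in cs:
    if cv2.contourArea(c)<100: continue
    P=plane(m,c[:,0,:],.009)[:,:2].astype(np.float32)
    (cx,cy),wh,a=cv2.minAreaRect(P); b=cv2.boxPoints(((cx,cy),wh,a)); print(np.round([cx,cy,*wh,a],3),np.round(b,3).tolist(),cv2.contourArea(c))
for n,(u,v) in dict(bl=(123,127),tl=(123,173),tr=(209,129),br=(209,175)).items(): print(n,plane(m,(u,v),.012).round(3))
big=lambda x0,y0,x1,y1,s:cv2.resize(p[y0:y1,x0:x1,::-1],None,fx=s,fy=s,interpolation=cv2.INTER_CUBIC)
A=big(265,90,365,205,4);B=big(105,115,215,185,4)
H=max(A.shape[0],B.shape[0]);pad=lambda X:cv2.copyMakeBorder(X,0,H-X.shape[0],0,0,0)
X=np.hstack([pad(A),pad(B)]);X=cv2.resize(X,None,fx=.95,fy=.95) if X.shape[1]>800 else X;print(X.shape)
X=cv2.resize(X,(800,int(X.shape[0]*800/X.shape[1])));cv2.imwrite("pics/c1.png",X)
E
```

```text
[ 4.7800e-01 -2.4400e-01  1.2600e-01  3.7000e-02  6.9096e+01] [[0.43799999356269836, -0.296999990940094], [0.4729999899864197, -0.3100000023841858], [0.5180000066757202, -0.19200000166893005], [0.4830000102519989, -0.17900000512599945]] 679.5
[ 6.2500e-01 -2.5500e-01  1.2500e-01  3.8000e-02  7.4522e+01] [[0.5899999737739563, -0.3100000023841858], [0.6269999742507935, -0.3199999928474426], [0.6600000262260437, -0.19900000095367432], [0.6230000257492065, -0.1889999955892563]] 608.0
bl [[0.594 0.242 0.012]]
tl [[0.476 0.238 0.012]]
tr [[0.59  0.022 0.012]]
br [[0.472 0.02  0.012]]
(437, 798, 3)
```

View pics/c1.png

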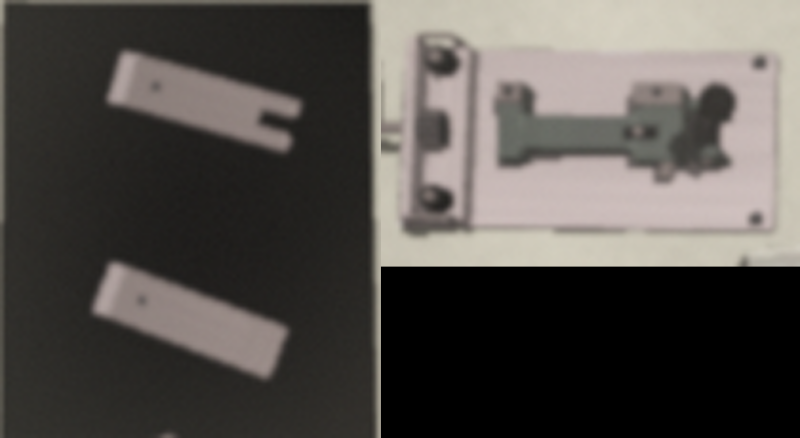

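The crop confirms it: the upper blade at (319,117) has the notch at its right end and the bevel at its left, while the lower one is plain. On the way to it I'll look at the slitter through the wrist camera.

Emit:
{"op": "arm_command", "data": {"deltas": [{"x":-0.82,"y":-0.72,"z":-0.1},{"x":-0.82,"y":-0.72,"z":-0.1},{"x":-0.82,"y":-0.72,"z":-0.1},{"x":-0.82,"y":-0.72,"z":-0.1},{"x":-0.82,"y":-0.72,"z":-0.1}], "gripper": 55}}

```text
validation failed for argument at $.de...
```

Emit:
{"op": "arm_command", "data": {"deltas": [{"x":-0.82,"y":-0.72,"z":-0.1},{"x":-0.82,"y":-0.72,"z":-0.1},{"x":-0.82,"y":-0.72,"z":-0.1},{"x":-0.82,"y":-0.72,"z":-0.1},{"x":-0.82,"y":-0.72,"z":-0.1}]}}

```text
validation failed for argument at $.de...
```

Emit:
{"op": "arm_command", "data": {"deltas": [{"x":-0.82,"y":-0.72,"z":-0.1},{"x":-0.82,"y":-0.72,"z":-0.1},{"x":-0.82,"y":-0.72,"z":-0.1},{"x":-0.82,"y":-0.72,"z":-0.1},{"x":-0.82,"y":-0.72,"z":-0.1}]}}

```text
validation failed for argument at $.de...
```

Emit:
{"op": "arm_command", "data": {"deltas": [{"turn":1},{"turn":1},{"turn":1},{"turn":1},{"turn":1}]}}

```text
validation failed for argument at $.de...
```

Emit:
{"op": "arm_command", "data": {"deltas": [{"turn":1},{"turn":1},{"turn":1},{"turn":1},{"turn":1}]}}

```text
validation failed for argument at $.de...
```

Emit:
{"op": "arm_command", "data": {"deltas": [{"turn":1},{"turn":1},{"turn":1},{"turn":1},{"turn":0}]}}

```text
validation failed for argument at $.de...
```

Emit:
{"op": "arm_command", "data": {"deltas": [{"x":-0.82,"y":-0.72,"z":-0.1,"turn":0.0},{"x":-0.82,"y":-0.72,"z":-0.1,"turn":0.0},{"x":-0.82,"y":-0.72,"z":-0.1,"turn":0.0},{"x":-0.82,"y":-0.72,"z":-0.1,"turn":0.0},{"x":-0.82,"y":-0.72,"z":-0.1,"turn":0.0}], "gripper": 55}}

```text
time_s: 0.52
tool_pos: [0.3062, 0.5238, 0.237]
eef_rot: [[-0.925, 0.38, -0.004], [0.38, 0.925, -0.006], [0.001, -0.007, -1.0]]
force: [-0.1, 1.0, 0.3]
gripper_width: 0.047
```

Emit:
{"op": "arm_command", "data": {"deltas": [{"x":-0.82,"y":-0.72,"z":-0.2,"turn":0.0},{"x":-0.82,"y":-0.72,"z":-0.2,"turn":0.0},{"x":-0.82,"y":-0.72,"z":-0.2,"turn":0.0},{"x":-0.82,"y":-0.72,"z":-0.2,"turn":0.0},{"x":-0.82,"y":-0.72,"z":-0.2,"turn":0.0}]}}

```text
time_s: 0.93
tool_pos: [0.3558, 0.4205, 0.2557]
eef_rot: [[-0.925, 0.379, -0.006], [0.379, 0.925, -0.009], [0.002, -0.01, -1.0]]
force: [0.8, 0.3, -0.0]
gripper_width: 0.0471
```

Emit:
{"op": "arm_command", "data": {"deltas": [{"x":-0.82,"y":-0.72,"z":-0.2,"turn":0.0},{"x":-0.82,"y":-0.72,"z":-0.2,"turn":0.0},{"x":-0.82,"y":-0.72,"z":-0.2,"turn":0.0},{"x":-0.82,"y":-0.72,"z":-0.2,"turn":0.0},{"x":-0.82,"y":-0.72,"z":-0.2,"turn":0.0}]}}

```text
time_s: 1.35
tool_pos: [0.4057, 0.3175, 0.2759]
eef_rot: [[-0.926, 0.378, -0.008], [0.378, 0.926, -0.01], [0.003, -0.012, -1.0]]
force: [1.0, 0.5, -0.3]
gripper_width: 0.047
```

Emit:
{"op": "arm_command", "data": {"deltas": [{"x":-0.82,"y":-0.72,"z":-0.2,"turn":0.0},{"x":-0.82,"y":-0.72,"z":-0.2,"turn":0.0},{"x":-0.82,"y":-0.72,"z":-0.2,"turn":0.0},{"x":-0.82,"y":-0.72,"z":-0.2,"turn":0.0},{"x":-0.82,"y":-0.72,"z":-0.2,"turn":0.0}]}}

```text
time_s: 1.77
tool_pos: [0.4557, 0.2145, 0.2963]
eef_rot: [[-0.926, 0.378, -0.009], [0.378, 0.926, -0.011], [0.004, -0.014, -1.0]]
force: [1.4, 0.3, -0.0]
gripper_width: 0.047
```

Emit:
{"op": "arm_command", "data": {"deltas": [{"x":0,"y":0,"z":0,"turn":1},{"x":0,"y":0,"z":0,"turn":1},{"x":0,"y":0,"z":0,"turn":1},{"x":0,"y":0,"z":0,"turn":1},{"x":0,"y":0,"z":0,"turn":1}]}}

```text
time_s: 2.18
tool_pos: [0.4575, 0.2097, 0.2961]
eef_rot: [[-0.614, 0.789, -0.01], [0.789, 0.614, -0.012], [-0.004, -0.015, -1.0]]
force: [1.1, -0.2, -0.7]
gripper_width: 0.0473
```

Emit:
{"op": "arm_command", "data": {"deltas": [{"x":0,"y":0,"z":0,"turn":1},{"x":0,"y":0,"z":0,"turn":1},{"x":0,"y":0,"z":0,"turn":1},{"x":0,"y":0,"z":0,"turn":1},{"x":0,"y":0,"z":0,"turn":1}]}}

```text
time_s: 2.6
tool_pos: [0.457, 0.2093, 0.2946]
eef_rot: [[-0.134, 0.991, -0.012], [0.991, 0.134, -0.013], [-0.011, -0.014, -1.0]]
force: [-0.2, 0.2, 0.3]
gripper_width: 0.0469
```

Emit:
{"op": "arm_command", "data": {"deltas": [{"x":0,"y":0,"z":0,"turn":1},{"x":0,"y":0,"z":0,"turn":1},{"x":0,"y":0,"z":0,"turn":1},{"x":0,"y":0,"z":0,"turn":0.6},{"x":0,"y":0,"z":0,"turn":0}]}}

```text
time_s: 3.02
tool_pos: [0.4565, 0.2091, 0.293]
eef_rot: [[0.247, 0.969, -0.014], [0.969, -0.248, -0.014], [-0.017, -0.011, -1.0]]
force: [-0.6, 0.4, 0.7]
gripper_width: 0.0467
```

Run:
```python
from h import *
m,p,d=shot("wrist"); np.savez("pics/w1.npz",p=p,d=d,**{k:m[k] for k in("K","xyz","orientation")}); cv2.imwrite("pics/w1.png",p[...,::-1])
print(np.round(m["xyz"],3),np.round(m["orientation"],2).tolist(),np.round(m["K"][0],0)); s=sense(); print(s["time_s"],s["joint_positions"],s["tool_pos"])
```

```text
[0.477 0.284 0.434] [[0.97, 0.23, 0.09], [-0.25, 0.92, 0.3], [-0.01, -0.31, 0.95]] [328.   0. 258.]
3.0667 [ 0.3830546  -0.26104222  1.69991584 -0.00754633  1.72129285  0.62852586] [0.4565183  0.20912027 0.29298592]
```

View pics/w1.png

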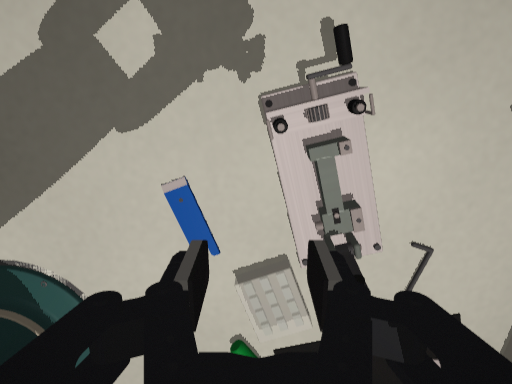

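Wrist view: the slitter's base corners are at about (262,98), (355,75), (381,250) and (304,262). The waist is at (328,180), the two strips at (347,147) and (359,218), the pin at about (337,215), and the lever is hidden behind the right finger. Next I'll fit the bed with the depth.

```bash
cat > bed.py <<'E'
from h import *
def cloud(m,d):
    v,u=np.mgrid[0:d.shape[0],0:d.shape[1]]; c,r=ray(m,np.c_[u.ravel(),v.ravel()])
    P=(c+r*d.ravel()[:,None]).reshape(*d.shape,3); P[d==0]=np.nan; return P
E
python3 - <<'E'
from bed import *
for n in("w1",):
    f=np.load(f"pics/{n}.npz");m={k:f[k] for k in("K","xyz","orientation")};P=cloud(m,f["d"])
    p=f["p"].astype(int)
    reg=(P[...,0]>.44)&(P[...,0]<.63)&(P[...,1]>0.0)&(P[...,1]<.27)
    def rep(lo,hi,name):
        k=reg&(P[...,2]>lo)&(P[...,2]<hi);q=P[k]
        n_,l,st,ce=cv2.connectedComponentsWithStats(k.astype(np.uint8),connectivity=8)
        for i in range(1,n_):
            if st[i,4]>25:
                q=P[l==i];r=cv2.minAreaRect(q[:,:2].astype(np.float32));print(name,st[i,4],np.round(q[:,2].mean(),4),np.round(r[0],4),np.round(r[1],4),round(r[2],2),np.round(ce[i]))
    rep(.007,.018,"base");rep(.034,.0425,"bed");rep(.0425,.05,"strip");rep(.05,.2,"hi")
    k=(P[...,2]>-.01)&(P[...,2]<.004)&(np.abs(P[...,0]-.4)<.1);print("table z",np.nanmedian(P[k][:,2]))
E
```

```text
base 528 0.0122 [0.5675 0.2624] [0.0151 0.0504] 89.94 [338.  85.]
base 605 0.012 [0.5032 0.2617] [0.0607 0.0167] 0.37 [286.  98.]
base 7863 0.0117 [0.5321 0.1227] [0.1965 0.1203] 89.59 [326. 182.]
base 146 0.0118 [0.5334 0.0592] [0.021  0.0174] 7.62 [339. 238.]
base 51 0.0125 [0.4493 0.0387] [0.0057 0.0178] 79.44 [283. 263.]
bed 28 0.0378 [0.5735 0.2389] [0.0165 0.0074] 59.87 [350. 104.]
bed 2120 0.0396 [0.5387 0.1406] [0.1212 0.0496] 89.55 [331. 189.]
strip 76 0.0485 [0.5324 0.2628] [0.0096 0.0141] 0.14 [314.  93.]
strip 169 0.0449 [0.5574 0.1927] [0.0143 0.0159] 0.14 [345. 147.]
strip 270 0.0447 [0.5564 0.0968] [0.0324 0.0143] 88.91 [357. 219.]
hi 951 0.0555 [0.533  0.2456] [0.026  0.1161] 89.91 [318. 105.]
hi 88 0.0587 [0.5905 0.2363] [0.0231 0.0038] 88.63 [371. 104.]
hi 182 0.0551 [0.5772 0.2367] [0.0153 0.0162] 76.42 [358. 106.]
hi 73 0.0595 [0.4747 0.2373] [0.0234 0.0039] 89.51 [269. 129.]
hi 169 0.055 [0.4875 0.2373] [0.0148 0.016 ] 76.2 [280. 125.]
hi 646 0.0717 [0.5329 0.0616] [0.0254 0.0408] 89.98 [351. 257.]
table z -0.00020569112195861772
```

Emit:
{"op": "arm_command", "data": {"deltas": [{"x":-0.93,"y":0.62,"z":0.0,"turn":0.0},{"x":-0.93,"y":0.62,"z":0.0,"turn":0.0},{"x":-0.93,"y":0.62,"z":0.0,"turn":0.0},{"x":-0.93,"y":0.62,"z":0.0,"turn":0.0},{"x":-0.93,"y":0.62,"z":0.0,"turn":0.0}]}}

```text
time_s: 3.48
tool_pos: [0.4945, 0.1034, 0.2931]
eef_rot: [[0.223, 0.975, -0.016], [0.975, -0.224, -0.013], [-0.016, -0.012, -1.0]]
force: [-0.6, -0.2, 0.5]
gripper_width: 0.047
```

Emit:
{"op": "arm_command", "data": {"deltas": [{"x":-0.93,"y":0.62,"z":0.0,"turn":0.0},{"x":-0.93,"y":0.62,"z":0.0,"turn":0.0},{"x":-0.93,"y":0.62,"z":0.0,"turn":0.0},{"x":-0.93,"y":0.62,"z":0.0,"turn":0.0},{"x":-0.93,"y":0.62,"z":0.0,"turn":0.0}]}}

```text
time_s: 3.9
tool_pos: [0.5357, -0.0065, 0.2935]
eef_rot: [[0.208, 0.978, -0.016], [0.978, -0.208, -0.013], [-0.016, -0.013, -1.0]]
force: [-0.6, 0.4, 0.1]
gripper_width: 0.047
```

Emit:
{"op": "arm_command", "data": {"deltas": [{"x":-0.93,"y":0.62,"z":0.3,"turn":0.0},{"x":-0.93,"y":0.62,"z":0.4,"turn":0.0},{"x":-0.93,"y":0.62,"z":0.4,"turn":0.0},{"x":-0.93,"y":0.62,"z":0.4,"turn":0.0},{"x":-0.93,"y":0.62,"z":0.4,"turn":0.0}]}}

```text
time_s: 4.32
tool_pos: [0.5787, -0.1166, 0.2563]
eef_rot: [[0.193, 0.981, -0.014], [0.981, -0.193, -0.013], [-0.016, -0.011, -1.0]]
force: [0.4, 0.2, 0.3]
gripper_width: 0.0468
```

Emit:
{"op": "arm_command", "data": {"deltas": [{"x":-0.93,"y":0.62,"z":0.4,"turn":0.2},{"x":-0.93,"y":0.62,"z":0.4,"turn":0.0},{"x":-0.93,"y":0.62,"z":0.4,"turn":0.0},{"x":-0.93,"y":0.62,"z":0.4,"turn":0.0},{"x":-0.93,"y":0.62,"z":0.4,"turn":0.0}]}}

```text
time_s: 4.73
tool_pos: [0.6212, -0.2266, 0.214]
eef_rot: [[0.199, 0.98, -0.015], [0.98, -0.199, -0.013], [-0.016, -0.012, -1.0]]
force: [0.7, 0.2, -0.7]
gripper_width: 0.0472
```

```bash
cat > blade.py <<'E'
from bed import *
import sys
n=sys.argv[1];s=sense();m,p,d=shot("wrist"); np.savez(f"pics/{n}.npz",p=p,d=d,**{k:m[k] for k in("K","xyz","orientation")}); cv2.imwrite(f"pics/{n}.png",p[...,::-1])
P=cloud(m,d);b=(p.max(2)>90)&(abs(P[...,2]-.008)<.006)&(abs(P[...,0]-.625)<.07)&(abs(P[...,1]+.255)<.09)
q=P[b];print("z",np.median(q[:,2]))
c=max(cv2.findContours(b.astype(np.uint8),cv2.RETR_EXTERNAL,cv2.CHAIN_APPROX_NONE)[0],key=cv2.contourArea)
r=cv2.minAreaRect(plane(m,c[:,0,:],.009)[:,:2].astype(np.float32));print(np.round(r[0],4),np.round(r[1],4),round(r[2],2))
R=np.array(s["eef_rot"]);print(s["time_s"],np.round(s["tool_pos"],4),np.round(R,3).tolist(),"jaw az",np.degrees(np.arctan2(R[1,1],R[0,1])))
E
python3 blade.py w2
python3 - <<'E'
from bed import *
f=np.load("pics/w1.npz");m={k:f[k] for k in("K","xyz","orientation")};P=cloud(m,f["d"])
k=(abs(P[...,0]-.532)<.009)&(abs(P[...,1]-.107)<.013)
for v,u in np.argwhere(k): print((u,v),np.round(P[v,u]*1000,1),f["p"][v,u].max()) if P[v,u,2]>.0415 or P[v,u,2]<.0375 else 0
E
```

```text
z 0.008692352729056885
[ 0.6242 -0.2552] [0.1256 0.0365] 73.79
4.7333 [ 0.6212 -0.2266  0.214 ] [[0.199, 0.98, -0.015], [0.98, -0.199, -0.013], [-0.016, -0.012, -1.0]] jaw az -11.475223107053608
(np.int64(339), np.int64(207)) [537.2 118.1  42. ] 115
(np.int64(335), np.int64(212)) [531.1 112.6  42. ] 49
(np.int64(334), np.int64(213)) [529.6 111.6  41.9] 53
(np.int64(335), np.int64(213)) [530.5 112.4  44.5] 83
(np.int64(336), np.int64(213)) [532.  111.2  42.5] 106
(np.int64(337), np.int64(213)) [533.1 111.4  43.6] 103
(np.int64(338), np.int64(213)) [534.2 111.5  44.5] 57
(np.int64(334), np.int64(214)) [529.2 111.   43.6] 73
(np.int64(335), np.int64(214)) [530.2 111.4  45.2] 130
(np.int64(337), np.int64(214)) [532.9 110.   43.6] 140
(np.int64(338), np.int64(214)) [534.  110.1  44.4] 121
(np.int64(334), np.int64(215)) [528.8 109.8  44.1] 108
(np.int64(335), np.int64(215)) [530.3 108.9  42.7] 150
(np.int64(336), np.int64(215)) [531.4 109.   43.7] 152
(np.int64(337), np.int64(215)) [532.6 108.9  44. ] 150
(np.int64(338), np.int64(215)) [533.8 108.5  43.9] 146
(np.int64(335), np.int64(216)) [529.8 108.2  44.2] 147
(np.int64(336), np.int64(216)) [531.1 107.7  43.8] 148
(np.int64(337), np.int64(216)) [532.2 107.9  44.8] 149
(np.int64(338), np.int64(216)) [533.3 107.9  45.5] 145
(np.int64(335), np.int64(217)) [529.8 106.2  42.8] 122
(np.int64(336), np.int64(217)) [530.9 106.2  43.6] 134
(np.int64(337), np.int64(217)) [532.1 106.1  44. ] 127
(np.int64(339), np.int64(219)) [534.4 101.7  41.7] 40
```

View pics/w2.png

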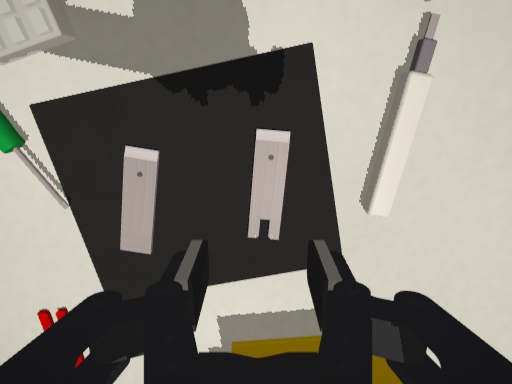

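The pin shows at about (0.532, 0.109), its top at 44 mm. In the wrist view the notched blade is at (270,185), with its notch at (265,228), and the plain blade at (140,200). The blade centre is (0.624,-0.255), its top at 8.7 mm and its size 125.6x36.5 mm, which fits the description.

Emit:
{"op": "arm_command", "data": {"deltas": [{"x":0,"y":0,"z":0,"turn":0.8},{"x":-0.4,"y":0.22,"z":0,"turn":0},{"x":-0.4,"y":0.22,"z":0,"turn":0},{"x":-0.4,"y":0.22,"z":0.5,"turn":0},{"x":0,"y":0,"z":1,"turn":0}], "gripper": 55}}

```text
time_s: 5.2
tool_pos: [0.6286, -0.2617, 0.1822]
eef_rot: [[0.266, 0.964, -0.015], [0.964, -0.267, -0.015], [-0.018, -0.01, -1.0]]
force: [-0.1, -0.3, 0.6]
gripper_width: 0.047
```

Emit:
{"op": "arm_command", "data": {"deltas": [{"x":0,"y":0,"z":1,"turn":0},{"x":0,"y":0,"z":1,"turn":0},{"x":0,"y":0,"z":1,"turn":0},{"x":0,"y":0,"z":1,"turn":0},{"x":0,"y":0,"z":0,"turn":0}]}}

```text
time_s: 5.62
tool_pos: [0.6264, -0.2655, 0.0931]
eef_rot: [[0.254, 0.967, -0.017], [0.967, -0.254, -0.014], [-0.018, -0.013, -1.0]]
force: [-0.1, -0.5, -0.7]
gripper_width: 0.0469
```

```bash
python3 blade.py w3
```

```text
z 0.008780258364978644
[ 0.6243 -0.2557] [0.1248 0.036 ] 73.72
5.6167 [ 0.6264 -0.2655  0.0931] [[0.254, 0.967, -0.017], [0.967, -0.254, -0.014], [-0.018, -0.013, -1.0]] jaw az -14.7023219756308
```

Emit:
{"op": "arm_command", "data": {"deltas": [{"x":0.26,"y":-0.09,"z":0.8,"turn":0.35},{"x":0.26,"y":-0.09,"z":0.9,"turn":0.0},{"x":0,"y":0,"z":1,"turn":0.0},{"x":0,"y":0,"z":0.9,"turn":0},{"x":0,"y":0,"z":0.1,"turn":0}]}}

```text
time_s: 6.08
tool_pos: [0.629, -0.2582, 0.0274]
eef_rot: [[0.282, 0.959, -0.006], [0.959, -0.282, -0.019], [-0.02, -0.001, -1.0]]
force: [-0.3, 0.3, -0.5]
gripper_width: 0.047
```

```bash
python3 blade.py w4
```

```text
z 0.008808896981886374
[ 0.6241 -0.2555] [0.1249 0.0361] 73.8
6.0833 [ 0.629  -0.2582  0.0274] [[0.282, 0.959, -0.006], [0.959, -0.282, -0.019], [-0.02, -0.001, -1.0]] jaw az -16.409027313611265
```

Emit:
{"op": "arm_command", "data": {"deltas": [{"x":0.06,"y":-0.28,"z":0,"turn":0},{"x":0,"y":0,"z":0,"turn":0},{"x":0,"y":0,"z":0.4,"turn":0.0},{"x":0,"y":0,"z":0.3,"turn":0},{"x":0,"y":0,"z":0,"turn":0}]}}

```text
time_s: 6.55
tool_pos: [0.6266, -0.2573, 0.0212]
eef_rot: [[0.281, 0.96, 0.003], [0.959, -0.281, -0.023], [-0.021, 0.009, -1.0]]
force: [-0.4, 0.6, 0.1]
gripper_width: 0.047
```

```bash
python3 blade.py w4b
```

```text
z 0.008809817676154574
[ 0.6242 -0.2555] [0.1248 0.0363] 73.8
6.55 [ 0.6266 -0.2573  0.0212] [[0.281, 0.96, 0.003], [0.959, -0.281, -0.023], [-0.021, 0.009, -1.0]] jaw az -16.320494519294538
```

View pics/w4b.png

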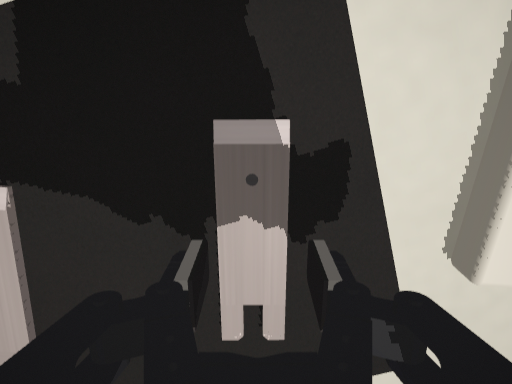

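Wrist view: the blade lies between the open fingers, with its bevel at (252,130), its hole at (252,180) and its notch at (253,320). It is almost centred.

Emit:
{"op": "arm_command", "data": {"deltas": [{"x":0.04,"y":-0.12,"z":0.2,"turn":0},{"x":0.04,"y":-0.12,"z":0.2,"turn":0},{"x":0,"y":-0.05,"z":0.2,"turn":0.0},{"x":0,"y":0,"z":0.1,"turn":0},{"x":0,"y":0,"z":0,"turn":0}]}}

```text
time_s: 7.02
tool_pos: [0.6212, -0.2541, 0.0063]
eef_rot: [[0.281, 0.96, 0.003], [0.959, -0.281, -0.023], [-0.021, 0.009, -1.0]]
force: [-1.0, -0.2, -0.3]
gripper_width: 0.047
```

Emit:
{"op": "arm_command", "data": {"deltas": [{"x":0,"y":0.15,"z":0.1,"turn":0},{"x":0,"y":0,"z":0,"turn":0},{"x":0,"y":0,"z":0,"turn":0.0}]}}

```text
time_s: 7.27
tool_pos: [0.6243, -0.2551, 0.0039]
eef_rot: [[0.281, 0.96, 0.003], [0.959, -0.281, -0.023], [-0.021, 0.009, -1.0]]
force: [-0.7, -0.7, 0.3]
gripper_width: 0.0468
```

```bash
python3 -c "
from h import *
s=sense();print(s['tool_pos'],s['qd'],s['force'])"
```

```text
[ 0.62431861 -0.25510107  0.00392359] [ 0.00079001  0.00913449 -0.00539878 -0.00040157 -0.00445873  0.00080731] [-0.67953794 -0.66909499  0.30536744]
```

Emit:
{"op": "arm_command", "data": {"deltas": [{"x":0,"y":0,"z":0,"turn":0},{"x":0,"y":0,"z":0,"turn":0},{"x":0,"y":0,"z":0,"turn":0.0},{"x":0,"y":0,"z":0,"turn":0.0}], "gripper": 30}}

```text
time_s: 7.6
tool_pos: [0.6247, -0.2553, 0.0045]
eef_rot: [[0.281, 0.96, 0.003], [0.959, -0.281, -0.023], [-0.021, 0.009, -1.0]]
force: [-0.3, -0.9, -2.0]
gripper_width: 0.0333
```

Emit:
{"op": "arm_command", "data": {"deltas": [{"x":0,"y":0,"z":-0.1,"turn":0},{"x":0,"y":0,"z":-0.4,"turn":0},{"x":0,"y":0,"z":-1,"turn":0.0},{"x":0,"y":0,"z":-1,"turn":0.0},{"x":0,"y":0,"z":-1,"turn":0.0}]}}

```text
time_s: 8.02
tool_pos: [0.6219, -0.2525, 0.0724]
eef_rot: [[0.281, 0.96, -0.005], [0.96, -0.281, -0.019], [-0.02, 0.0, -1.0]]
force: [0.5, 0.4, -1.0]
gripper_width: 0.0335
```

Run:
```python
from h import *
s=sense();m,p,d=shot("wrist");np.savez("pics/w5.npz",p=p,d=d,**{k:m[k] for k in("K","xyz","orientation")})
q,_,_=shot("side")
q,r,_=shot("side")
cv2.imwrite("pics/w5.png",np.hstack([p[100:384,130:400],r[60:344,150:430]])[...,::-1])
print(s["time_s"],s["tool_pos"],np.round(s["force"],2),np.round(s["moment"],3),s["gripper_width"])
```

```text
8.0167 [ 0.62192295 -0.25251017  0.07239863] [ 0.52  0.43 -0.95] [ 0.024 -0.035 -0.04 ] 0.033489577411680516
```

View pics/w5.png

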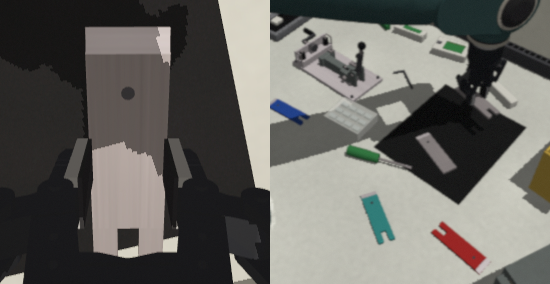

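The blade is held level between the pads and clear of the mat; the plain blade hasn't moved. Now I'll measure how the blade sits in the hand.

```bash
cat > held.py <<'E'
from bed import *
import sys
def held(n=None):
    s=sense()
    if n is None: m,p,d=shot("wrist")
    else:
        f=np.load(f"pics/{n}.npz");m={k:f[k] for k in("K","xyz","orientation")};p=f["p"];d=f["d"]
    R=np.array(s["eef_rot"]);t=np.array(s["tool_pos"])
    Q=(cloud(m,d)-t)@R   # tool frame
    k=(abs(Q[...,1])<.0145)&(abs(Q[...,0])<.075)&(abs(Q[...,2]+.003)<.012)&(Q[...,0]>-.035)
    q=Q[k];fl=q[q[:,0]<.048]
    A=np.c_[fl[:,0],fl[:,1],np.ones(len(fl))];c=np.linalg.lstsq(A,fl[:,2],rcond=None)[0]
    nW=R@np.array([c[0],c[1],-1]);nW/=np.linalg.norm(nW)
    k2=(abs(Q[...,1])<.03)&(abs(Q[...,2]-c[2])<.006)&(Q[...,0]>.016)&(Q[...,0]<.08)
    e=Q[k2];tip=np.percentile(e[:,0],99.7)
    # edges across beyond pads
    g=e[(e[:,0]>.018)&(e[:,0]<.05)];bins=np.digitize(g[:,0],np.arange(.018,.05,.002))
    mid=[(g[bins==i,0].mean(),g[bins==i,1].min(),g[bins==i,1].max()) for i in np.unique(bins)]
    mid=np.array(mid);L=np.polyfit(mid[:,0],(mid[:,1]+mid[:,2])/2,1)
    print("t",s["time_s"],"top z in tool: a,b,c",np.round(c,4),"normal W",np.round(nW,4),"tip x",round(tip,4),"width",np.round(np.median(mid[:,2]-mid[:,1]),4),"axis slope,off",np.round(L,4))
    ctr=np.array([tip-.062,np.polyval(L,tip-.062),c[0]*(tip-.062)+c[2]+.003]);w=t+R@ctr
    ax=R@np.array([1,L[0],c[0]]);print("center W",np.round(w,4),"axis az",round(np.degrees(np.arctan2(ax[1],ax[0])),2),"pitch",round(np.degrees(np.arcsin(ax[2])),2),"ctr tool",np.round(ctr,4))
    print("tcp",np.round(t,4),"F",np.round(s["force"],2),"M",np.round(s["moment"],3),"jaw az",np.round(np.degrees(np.arctan2(R[1,1],R[0,1])),2),np.round(R[2],3))
if __name__=="__main__": held(*sys.argv[1:])
E
python3 held.py w5
python3 - <<'E'
from bed import *
f=np.load("pics/w1.npz");m={k:f[k] for k in("K","xyz","orientation")};P=cloud(m,f["d"])
for a,b in((.185,.2),(.083,.11)):
    q=P[(P[...,2]>.043)&(P[...,2]<.048)&(P[...,1]>a)&(P[...,1]<b)&(abs(P[...,0]-.557)<.012)];print("strip inner x",np.sort(q[:,0])[:6].round(4),q[:,0].max())
q=P[(abs(P[...,2]-.04)<.0015)&(abs(P[...,1]-.1488)<.03)&(abs(P[...,0]-.532)<.03)];
for y in(.125,.14,.155,.17):
    z=q[abs(q[:,1]-y)<.005];print("waist",y,z[:,0].min(),z[:,0].max())
E
```

```text
t 8.1667 top z in tool: a,b,c [-0.023   0.0138 -0.0031] normal W [ 0.008 -0.005  1.   ] tip x 0.0617 width 0.0358 axis slope,off [-0.0033 -0.0013]
center W [ 0.6217 -0.2529  0.0739] axis az 73.87 pitch 0.14 ctr tool [-0.0003 -0.0013 -0.0001]
tcp [ 0.6231 -0.2531  0.0737] F [-0.25  0.75 -2.8 ] M [ 0.043 -0.022  0.002] jaw az -16.32 [-0.02   0.005 -1.   ]
strip inner x [0.5503 0.5503 0.5503 0.5503 0.5505 0.5505] 0.5645246030039682
strip inner x [0.5492 0.5494 0.5496 0.5496 0.5496 0.5497] 0.5635278437714168
waist 0.125 0.5211361014045991 0.5428968091329158
waist 0.14 0.5209171685910136 0.5429220507473953
waist 0.155 0.5211509230548849 0.5429555684606218
waist 0.17 0.5212080382356548 0.5432665227463745
```

Emit:
{"op": "arm_command", "data": {"deltas": [{"x":0,"y":0,"z":-0.5,"turn":-0.4},{"x":0,"y":0,"z":-1,"turn":-0.6},{"x":0,"y":0,"z":-1,"turn":-0.6},{"x":0,"y":0,"z":-1,"turn":-0.6},{"x":0,"y":0,"z":-1,"turn":-0.5}]}}

```text
time_s: 8.58
tool_pos: [0.6197, -0.2497, 0.1557]
eef_rot: [[0.005, 1.0, -0.015], [1.0, -0.005, -0.015], [-0.015, -0.015, -1.0]]
force: [0.9, 0.4, -1.3]
gripper_width: 0.0336
```

Emit:
{"op": "arm_command", "data": {"deltas": [{"x":0.4,"y":0,"z":-1,"turn":0},{"x":0.8,"y":-0.1,"z":-1,"turn":0},{"x":0.9,"y":-0.2,"z":-0.5,"turn":0},{"x":0.9,"y":-0.2,"z":0,"turn":0},{"x":0.9,"y":-0.2,"z":0,"turn":0}]}}

```text
time_s: 9.0
tool_pos: [0.6056, -0.17, 0.2052]
eef_rot: [[0.005, 1.0, -0.017], [1.0, -0.005, -0.015], [-0.015, -0.016, -1.0]]
force: [0.3, 0.2, -1.3]
gripper_width: 0.0329
```

Emit:
{"op": "arm_command", "data": {"deltas": [{"x":0.9,"y":-0.2,"z":0,"turn":0},{"x":0.9,"y":-0.2,"z":0,"turn":0},{"x":0.9,"y":-0.2,"z":0,"turn":0},{"x":0.9,"y":-0.2,"z":0,"turn":0},{"x":0.9,"y":-0.2,"z":0,"turn":0}]}}

```text
time_s: 9.42
tool_pos: [0.5821, -0.0724, 0.1979]
eef_rot: [[0.005, 1.0, -0.023], [1.0, -0.005, -0.013], [-0.013, -0.023, -1.0]]
force: [0.1, -0.2, -1.4]
gripper_width: 0.0328
```

Emit:
{"op": "arm_command", "data": {"deltas": [{"x":0.9,"y":-0.2,"z":0,"turn":0},{"x":0.9,"y":-0.2,"z":0,"turn":0},{"x":0.9,"y":-0.2,"z":0,"turn":0},{"x":0.9,"y":-0.2,"z":0,"turn":0},{"x":0.9,"y":-0.2,"z":0,"turn":0}]}}

```text
time_s: 9.83
tool_pos: [0.5574, 0.0251, 0.1901]
eef_rot: [[0.004, 1.0, -0.03], [1.0, -0.004, -0.013], [-0.013, -0.03, -0.999]]
force: [0.4, 1.3, -1.0]
gripper_width: 0.0331
```

Emit:
{"op": "arm_command", "data": {"deltas": [{"x":0.9,"y":-0.2,"z":0,"turn":0},{"x":0.9,"y":-0.2,"z":0,"turn":0},{"x":0.5,"y":-0.2,"z":0,"turn":0},{"x":0.2,"y":0,"z":0,"turn":0},{"x":0,"y":0,"z":0,"turn":0}]}}

```text
time_s: 10.25
tool_pos: [0.5407, 0.0821, 0.1841]
eef_rot: [[0.0, 0.999, -0.037], [1.0, -0.001, -0.013], [-0.013, -0.037, -0.999]]
force: [0.3, 0.3, -1.1]
gripper_width: 0.0332
```

```bash
python3 held.py
```

```text
t 10.25 top z in tool: a,b,c [-0.0228  0.0088 -0.0045] normal W [ 0.0454 -0.0101  0.9989] tip x 0.0616 width 0.0357 axis slope,off [-0.0025  0.0001]
center W [0.5408 0.0817 0.1856] axis az 90.09 pitch 0.58 ctr tool [-0.0004  0.0001 -0.0015]
tcp [0.5407 0.0821 0.1841] F [ 0.29  0.3  -1.13] M [ 0.044  0.04  -0.064] jaw az -0.03 [-0.013 -0.037 -0.999]
```

Emit:
{"op": "arm_command", "data": {"deltas": [{"x":0.8,"y":-0.05,"z":0,"turn":0},{"x":1,"y":-0.05,"z":0,"turn":0},{"x":1,"y":-0.05,"z":0,"turn":0},{"x":1,"y":-0.05,"z":0.5,"turn":0},{"x":0,"y":0,"z":1,"turn":0}]}}

```text
time_s: 10.72
tool_pos: [0.5384, 0.1557, 0.1555]
eef_rot: [[0.007, 0.999, -0.032], [1.0, -0.007, -0.013], [-0.013, -0.031, -0.999]]
force: [1.3, -0.2, -1.9]
gripper_width: 0.0332
```

Emit:
{"op": "arm_command", "data": {"deltas": [{"x":0,"y":0,"z":1,"turn":0},{"x":0,"y":0,"z":1,"turn":0},{"x":0,"y":0,"z":1,"turn":0},{"x":0,"y":0,"z":0.0,"turn":0},{"x":0,"y":0,"z":0,"turn":0}]}}

```text
time_s: 11.13
tool_pos: [0.5366, 0.1518, 0.0896]
eef_rot: [[0.009, 0.999, -0.035], [1.0, -0.009, -0.014], [-0.015, -0.035, -0.999]]
force: [0.5, 0.9, -1.1]
gripper_width: 0.0333
```

```bash
python3 held.py
```

```text
t 11.1333 top z in tool: a,b,c [-0.0228  0.0094 -0.0044] normal W [ 0.0441 -0.0084  0.999 ] tip x 0.0616 width 0.0358 axis slope,off [-0.0027  0.    ]
center W [0.5367 0.1514 0.091 ] axis az 89.62 pitch 0.46 ctr tool [-0.0004  0.     -0.0014]
tcp [0.5366 0.1518 0.0896] F [ 0.54  0.94 -1.06] M [ 0.007 -0.012  0.012] jaw az -0.52 [-0.015 -0.035 -0.999]
```

Emit:
{"op": "arm_command", "data": {"deltas": [{"x":0.1,"y":-0.1,"z":-0.5,"turn":0},{"x":0.1,"y":0,"z":-0.5,"turn":0},{"x":0.1,"y":0,"z":-0.5,"turn":0},{"x":0.1,"y":0,"z":-0.5,"turn":0},{"x":0,"y":0,"z":-0.5,"turn":0}]}}

```text
time_s: 11.6
tool_pos: [0.5375, 0.1607, 0.148]
eef_rot: [[0.01, 0.999, -0.031], [1.0, -0.01, -0.014], [-0.014, -0.031, -0.999]]
force: [0.3, -0.9, -2.3]
gripper_width: 0.0332
```

Emit:
{"op": "arm_command", "data": {"deltas": [{"x":0,"y":0,"z":0,"turn":0},{"x":0,"y":0,"z":1,"turn":0},{"x":0,"y":0,"z":1,"turn":0},{"x":0,"y":0,"z":1,"turn":0},{"x":0,"y":0,"z":0.8,"turn":0}]}}

```text
time_s: 12.02
tool_pos: [0.54, 0.1615, 0.0812]
eef_rot: [[0.009, 1.0, -0.015], [1.0, -0.009, -0.01], [-0.01, -0.015, -1.0]]
force: [-0.1, -1.2, -2.1]
gripper_width: 0.0336
```

Emit:
{"op": "arm_command", "data": {"deltas": [{"x":0,"y":0,"z":0,"turn":0},{"x":0,"y":0,"z":0,"turn":0}]}}

```text
time_s: 12.18
tool_pos: [0.5387, 0.1612, 0.0786]
eef_rot: [[0.009, 1.0, -0.019], [1.0, -0.009, -0.011], [-0.011, -0.019, -1.0]]
force: [0.7, -0.7, -1.6]
gripper_width: 0.0333
```

Emit:
{"op": "arm_command", "data": {"deltas": [{"x":0,"y":-0.1,"z":-0.5,"turn":0},{"x":0,"y":-0.05,"z":-0.5,"turn":0},{"x":0,"y":0,"z":-0.5,"turn":0},{"x":0,"y":0,"z":-0.5,"turn":0},{"x":0,"y":0,"z":-0.5,"turn":0}]}}

```text
time_s: 12.6
tool_pos: [0.5369, 0.1621, 0.1366]
eef_rot: [[0.009, 1.0, -0.017], [1.0, -0.009, -0.01], [-0.01, -0.017, -1.0]]
force: [0.4, 0.2, -1.7]
gripper_width: 0.0334
```

Emit:
{"op": "arm_command", "data": {"deltas": [{"x":0,"y":-0.05,"z":0,"turn":0},{"x":0,"y":0,"z":1,"turn":0},{"x":0,"y":0,"z":1,"turn":0},{"x":0,"y":0,"z":1,"turn":0},{"x":0,"y":0,"z":0.8,"turn":0}]}}

```text
time_s: 13.02
tool_pos: [0.5395, 0.1627, 0.0702]
eef_rot: [[0.009, 1.0, -0.0], [1.0, -0.009, -0.006], [-0.006, -0.0, -1.0]]
force: [0.3, -0.4, -1.6]
gripper_width: 0.0335
```

Emit:
{"op": "arm_command", "data": {"deltas": [{"x":0,"y":-0.1,"z":-0.5,"turn":0},{"x":0,"y":-0.1,"z":-0.5,"turn":0},{"x":0,"y":-0.1,"z":-0.5,"turn":0},{"x":0,"y":0,"z":-0.5,"turn":0},{"x":0,"y":0,"z":-0.5,"turn":0}]}}

```text
time_s: 13.43
tool_pos: [0.5315, 0.1627, 0.1239]
eef_rot: [[0.009, 1.0, -0.004], [1.0, -0.009, -0.007], [-0.007, -0.004, -1.0]]
force: [-0.3, -0.1, -1.1]
gripper_width: 0.0336
```

Emit:
{"op": "arm_command", "data": {"deltas": [{"x":0,"y":-0.1,"z":0,"turn":0},{"x":0,"y":0,"z":1,"turn":0},{"x":0,"y":0,"z":1,"turn":0},{"x":0,"y":0,"z":1,"turn":0},{"x":0,"y":0,"z":0.8,"turn":0}]}}

```text
time_s: 13.85
tool_pos: [0.5348, 0.164, 0.0599]
eef_rot: [[0.009, 1.0, 0.016], [1.0, -0.009, -0.002], [-0.002, 0.016, -1.0]]
force: [-0.4, 0.0, -1.1]
gripper_width: 0.0333
```

Emit:
{"op": "arm_command", "data": {"deltas": [{"x":0,"y":0,"z":0,"turn":0},{"x":0,"y":0,"z":0,"turn":0}]}}

```text
time_s: 14.02
tool_pos: [0.5337, 0.1637, 0.0581]
eef_rot: [[0.009, 1.0, 0.013], [1.0, -0.009, -0.002], [-0.002, 0.013, -1.0]]
force: [-0.0, 0.3, -1.1]
gripper_width: 0.0331
```

```bash
python3 held.py
```

```text
t 14.0167 top z in tool: a,b,c [-0.0228  0.0089 -0.0045] normal W [-0.0039 -0.0204  0.9998] tip x 0.0794 width 0.0357 axis slope,off [-0.0032  0.0001]
center W [0.5338 0.1811 0.06  ] axis az 89.7 pitch 1.17 ctr tool [ 0.0174  0.     -0.0019]
tcp [0.5337 0.1637 0.0581] F [-0.01  0.35 -1.05] M [-0.021 -0.01   0.021] jaw az -0.5 [-0.002  0.013 -1.   ]
```

Emit:
{"op": "arm_command", "data": {"deltas": [{"x":-0.15,"y":-0.08,"z":0,"turn":0},{"x":-0.15,"y":-0.06,"z":0,"turn":0},{"x":0,"y":0,"z":0,"turn":0},{"x":0,"y":0,"z":0,"turn":0}]}}

```text
time_s: 14.4
tool_pos: [0.532, 0.1575, 0.0623]
eef_rot: [[0.009, 1.0, 0.017], [1.0, -0.009, -0.001], [-0.001, 0.017, -1.0]]
force: [-1.4, -0.3, -1.6]
gripper_width: 0.0334
```

```bash
python3 held.py
```

```text
t 14.4 top z in tool: a,b,c [-0.0226  0.0081 -0.0045] normal W [-0.0093 -0.0213  0.9997] tip x 0.0616 width 0.0358 axis slope,off [-0.0036  0.0001]
center W [0.532  0.157  0.0638] axis az 89.73 pitch 1.22 ctr tool [-0.0004  0.0001 -0.0015]
tcp [0.532  0.1575 0.0623] F [-1.36 -0.31 -1.57] M [0.006 0.062 0.014] jaw az -0.49 [-0.001  0.017 -1.   ]
```

Emit:
{"op": "arm_command", "data": {"deltas": [{"x":0,"y":-0.06,"z":0.25,"turn":0},{"x":0,"y":0,"z":0.25,"turn":0},{"x":0,"y":0,"z":0.2,"turn":0},{"x":0,"y":0,"z":0,"turn":0},{"x":0,"y":0,"z":0,"turn":0}]}}

```text
time_s: 14.87
tool_pos: [0.531, 0.1575, 0.0471]
eef_rot: [[0.009, 1.0, 0.018], [1.0, -0.009, -0.001], [-0.001, 0.018, -1.0]]
force: [-0.9, 0.1, -1.3]
gripper_width: 0.0334
```

```bash
python3 held.py
```

```text
t 14.8667 top z in tool: a,b,c [-0.0224  0.0085 -0.0045] normal W [-0.0094 -0.0213  0.9997] tip x 0.0798 width 0.0438 axis slope,off [0.0452 0.0013]
center W [0.5332 0.1753 0.049 ] axis az 86.93 pitch 1.27 ctr tool [ 0.0178  0.0021 -0.0019]
tcp [0.531  0.1575 0.0471] F [-0.89  0.06 -1.31] M [-0.005  0.016 -0.03 ] jaw az -0.5 [-0.001  0.018 -1.   ]
```

Emit:
{"op": "arm_command", "data": {"deltas": [{"x":0,"y":0,"z":0.1,"turn":0},{"x":0,"y":0,"z":0.08,"turn":0},{"x":0,"y":0,"z":0,"turn":0}]}}

```text
time_s: 15.17
tool_pos: [0.5311, 0.1576, 0.0431]
eef_rot: [[0.009, 1.0, 0.017], [1.0, -0.009, -0.001], [-0.001, 0.017, -1.0]]
force: [0.1, 0.5, -1.4]
gripper_width: 0.0331
```

Emit:
{"op": "arm_command", "data": {"deltas": [{"x":0,"y":0,"z":0.06,"turn":0},{"x":0,"y":0,"z":0,"turn":0}]}}

```text
time_s: 15.33
tool_pos: [0.5312, 0.1576, 0.0419]
eef_rot: [[0.009, 1.0, 0.018], [1.0, -0.009, -0.001], [-0.001, 0.018, -1.0]]
force: [-0.2, 0.1, -0.4]
gripper_width: 0.0336
```

```bash
python3 held.py
python3 - <<'E'
from h import *
m,p,d=shot("wrist");np.savez("pics/w6.npz",p=p,d=d,**{k:m[k] for k in("K","xyz","orientation")});cv2.imwrite("pics/w6.png",p[...,::-1])
E
```

```text
t 15.3333 top z in tool: a,b,c [-0.009   0.0091 -0.0045] normal W [-0.0087 -0.0079  0.9999] tip x 0.0791 width 0.0478 axis slope,off [0.0367 0.0021]
center W [0.5341 0.1747 0.0436] axis az 87.41 pitch 0.49 ctr tool [ 0.0171  0.0027 -0.0016]
tcp [0.5312 0.1576 0.0419] F [-0.19  0.08 -0.4 ] M [-0.11   0.118 -0.048] jaw az -0.49 [-0.001  0.018 -1.   ]
```

View pics/w6.png

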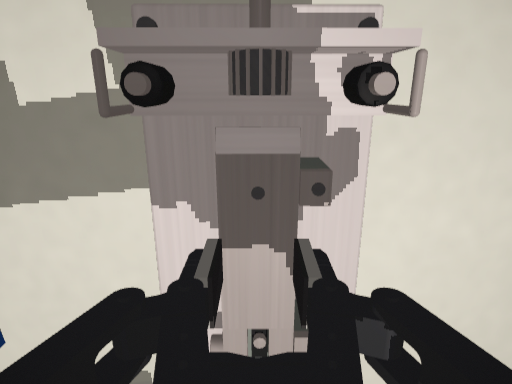

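Wrist view: the blade is over the bed and clear of the strip at (317,180). The pin shows at (260,342), inside the notch, and the bevelled tip points to the rollers. I'll set it down the last bit, then move it over to the shoulder.

Emit:
{"op": "arm_command", "data": {"deltas": [{"x":0,"y":0,"z":0.04,"turn":0},{"x":0,"y":0,"z":0,"turn":0}]}}

```text
time_s: 15.6
tool_pos: [0.5314, 0.1576, 0.0416]
eef_rot: [[0.009, 1.0, 0.018], [1.0, -0.009, -0.001], [-0.001, 0.018, -1.0]]
force: [-0.2, -0.4, 0.0]
gripper_width: 0.0332
```

Emit:
{"op": "arm_command", "data": {"deltas": [{"x":0,"y":0.03,"z":0,"turn":0},{"x":0,"y":0,"z":0,"turn":0}]}}

```text
time_s: 15.77
tool_pos: [0.532, 0.1576, 0.0418]
eef_rot: [[0.009, 1.0, 0.018], [1.0, -0.009, -0.001], [-0.001, 0.018, -1.0]]
force: [0.7, -0.1, 0.4]
gripper_width: 0.0332
```

```bash
python3 held.py
```

```text
t 15.7667 top z in tool: a,b,c [-0.0068  0.0102 -0.0045] normal W [-0.0081 -0.0058  1.    ] tip x 0.0791 width 0.0476 axis slope,off [0.0363 0.0021]
center W [0.5349 0.1747 0.0434] axis az 87.43 pitch 0.37 ctr tool [ 0.0171  0.0027 -0.0016]
tcp [0.532  0.1576 0.0418] F [ 0.73 -0.09  0.43] M [-0.068  0.008  0.02 ] jaw az -0.5 [-0.001  0.018 -1.   ]
```

Emit:
{"op": "arm_command", "data": {"deltas": [{"x":0,"y":0.03,"z":0.04,"turn":0},{"x":0,"y":0,"z":0,"turn":0}]}}

```text
time_s: 15.98
tool_pos: [0.5321, 0.1577, 0.0415]
eef_rot: [[0.009, 1.0, 0.016], [1.0, -0.009, -0.001], [-0.001, 0.016, -1.0]]
force: [-2.0, 0.0, 0.7]
gripper_width: 0.0331
```

Emit:
{"op": "arm_command", "data": {"deltas": [{"x":0,"y":0.03,"z":0,"turn":0},{"x":0,"y":0,"z":0,"turn":0}]}}

```text
time_s: 16.15
tool_pos: [0.5321, 0.1577, 0.0415]
eef_rot: [[0.009, 1.0, 0.015], [1.0, -0.009, -0.001], [-0.001, 0.015, -1.0]]
force: [-0.7, -0.8, 1.2]
gripper_width: 0.0335
```

Emit:
{"op": "arm_command", "data": {"deltas": [{"x":0,"y":0.03,"z":0.02,"turn":0},{"x":0,"y":0,"z":0,"turn":0}]}}

```text
time_s: 16.32
tool_pos: [0.5321, 0.1577, 0.0414]
eef_rot: [[0.009, 1.0, 0.013], [1.0, -0.009, -0.001], [-0.001, 0.013, -1.0]]
force: [-1.5, -0.8, 0.7]
gripper_width: 0.0333
```

The blade stopped on the shoulder at x=0.532, as predicted. Now I'll slide it back gently with a slight bias towards the shoulder.

Emit:
{"op": "arm_command", "data": {"deltas": [{"x":-0.05,"y":0.05,"z":0.01,"turn":0},{"x":-0.05,"y":0.05,"z":0.01,"turn":0},{"x":-0.05,"y":0.05,"z":0.01,"turn":0},{"x":-0.05,"y":0.05,"z":0.01,"turn":0},{"x":-0.05,"y":0.05,"z":0.01,"turn":0}]}}

```text
time_s: 16.73
tool_pos: [0.5323, 0.1575, 0.0413]
eef_rot: [[0.008, 1.0, 0.001], [1.0, -0.008, 0.008], [0.008, 0.001, -1.0]]
force: [-16.5, 7.8, 10.9]
gripper_width: 0.0333
```

```bash
python3 held.py
```

```text
t 16.7333 top z in tool: a,b,c [ 0.0065  0.0029 -0.0046] normal W [ 0.0023 -0.0014  1.    ] tip x 0.0788 width 0.0476 axis slope,off [0.0403 0.0019]
center W [0.535  0.1743 0.0429] axis az 87.26 pitch 0.08 ctr tool [ 0.0168  0.0025 -0.0015]
tcp [0.5323 0.1575 0.0413] F [-16.47   7.79  10.92] M [ 1.259  2.515 -0.064] jaw az -0.44 [ 0.008  0.001 -1.   ]
```

Emit:
{"op": "arm_command", "data": {"deltas": [{"x":0,"y":-0.02,"z":-0.03,"turn":0},{"x":-0.03,"y":0,"z":-0.02,"turn":0},{"x":-0.05,"y":0.0,"z":0,"turn":0}]}}

```text
time_s: 17.03
tool_pos: [0.5321, 0.1564, 0.0424]
eef_rot: [[0.007, 1.0, 0.001], [1.0, -0.007, 0.009], [0.009, 0.001, -1.0]]
force: [-2.7, 0.8, -0.1]
gripper_width: 0.033
```

Emit:
{"op": "arm_command", "data": {"deltas": [{"x":-0.04,"y":0.02,"z":0.03,"turn":0},{"x":-0.04,"y":0.01,"z":0.01,"turn":0},{"x":-0.04,"y":0.01,"z":0,"turn":0}]}}

```text
time_s: 17.28
tool_pos: [0.5321, 0.1546, 0.0415]
eef_rot: [[0.007, 1.0, -0.001], [1.0, -0.007, 0.011], [0.011, -0.001, -1.0]]
force: [-5.3, 6.0, 5.5]
gripper_width: 0.0332
```

```bash
python3 held.py
```

```text
t 17.2833 top z in tool: a,b,c [ 0.0099  0.0059 -0.0045] normal W [ 0.0072 -0.0012  1.    ] tip x 0.0791 width 0.0477 axis slope,off [ 0.1209 -0.0008]
center W [0.5335 0.1717 0.043 ] axis az 82.69 pitch 0.06 ctr tool [ 0.0171  0.0013 -0.0013]
tcp [0.5321 0.1546 0.0415] F [-5.26  6.04  5.49] M [ 0.81   0.933 -0.045] jaw az -0.42 [ 0.011 -0.001 -1.   ]
```

Emit:
{"op": "arm_command", "data": {"deltas": [{"x":-0.04,"y":0.01,"z":-0.01,"turn":0},{"x":-0.04,"y":0.01,"z":-0.005,"turn":0},{"x":-0.04,"y":0.01,"z":0,"turn":0}]}}

```text
time_s: 17.58
tool_pos: [0.5321, 0.1528, 0.0415]
eef_rot: [[0.008, 1.0, -0.003], [1.0, -0.007, 0.013], [0.013, -0.003, -1.0]]
force: [-5.7, 5.8, 4.3]
gripper_width: 0.0332
```

Emit:
{"op": "arm_command", "data": {"deltas": [{"x":-0.04,"y":0.005,"z":-0.01,"turn":0},{"x":-0.04,"y":0.005,"z":-0.005,"turn":0}]}}

```text
time_s: 17.75
tool_pos: [0.5321, 0.1515, 0.0416]
eef_rot: [[0.008, 1.0, -0.004], [1.0, -0.008, 0.014], [0.014, -0.004, -1.0]]
force: [-3.2, 3.4, 1.6]
gripper_width: 0.0334
```

```bash
python3 held.py;python3 - <<'E'
from h import *
m,p,d=shot("wrist");cv2.imwrite("pics/w7.png",cv2.resize(p[110:384,180:340,::-1],None,fx=2,fy=2,interpolation=cv2.INTER_CUBIC))
E
```

```text
t 17.75 top z in tool: a,b,c [ 0.0117  0.0074 -0.0045] normal W [ 0.0113 -0.0025  0.9999] tip x 0.0616 width 0.0477 axis slope,off [ 0.2812 -0.0062]
center W [0.5257 0.1512 0.0432] axis az 73.86 pitch 0.08 ctr tool [-0.0004 -0.0063 -0.0015]
tcp [0.5321 0.1515 0.0416] F [-3.23  3.38  1.61] M [ 0.376  0.52  -0.08 ] jaw az -0.43 [ 0.014 -0.004 -1.   ]
```

View pics/w7.png

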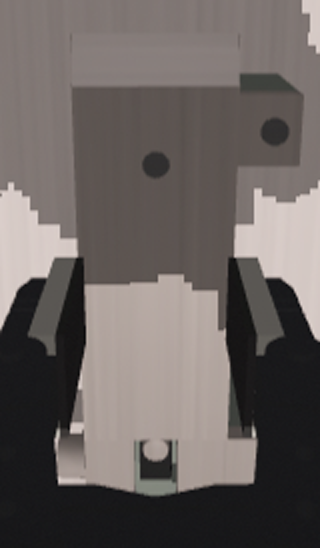

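The blade's edge is flush on the strip at (240,130) in the crop, and the pin at (155,450) is close to the notch's end at (155,440). I'll go on gently until I feel it.

Emit:
{"op": "arm_command", "data": {"deltas": [{"x":-0.04,"y":0.005,"z":-0.005,"turn":0},{"x":-0.03,"y":0.005,"z":0,"turn":0}]}}

```text
time_s: 18.02
tool_pos: [0.532, 0.1503, 0.0416]
eef_rot: [[0.008, 1.0, -0.005], [1.0, -0.008, 0.015], [0.015, -0.005, -1.0]]
force: [-4.8, 4.2, 3.1]
gripper_width: 0.0336
```

Emit:
{"op": "arm_command", "data": {"deltas": [{"x":-0.03,"y":0.005,"z":-0.005,"turn":0}]}}

```text
time_s: 18.1
tool_pos: [0.5321, 0.15, 0.0416]
eef_rot: [[0.008, 1.0, -0.005], [1.0, -0.008, 0.016], [0.016, -0.005, -1.0]]
force: [-3.8, 8.0, 2.4]
gripper_width: 0.0333
```

Emit:
{"op": "arm_command", "data": {"deltas": [{"x":-0.03,"y":0.005,"z":0,"turn":0}]}}

```text
time_s: 18.18
tool_pos: [0.5321, 0.1499, 0.0416]
eef_rot: [[0.008, 1.0, -0.005], [1.0, -0.008, 0.017], [0.017, -0.005, -1.0]]
force: [-4.9, 9.1, 3.9]
gripper_width: 0.0332
```

The blade stopped at TCP y=0.1499 while the force rose to 9 N, below the 15 N limit: it is home. I'll relax and release.

Emit:
{"op": "arm_command", "data": {"deltas": [{"x":0,"y":0,"z":0,"turn":0},{"x":0,"y":0,"z":0,"turn":0}]}}

```text
time_s: 18.35
tool_pos: [0.532, 0.1501, 0.0416]
eef_rot: [[0.008, 1.0, -0.005], [1.0, -0.008, 0.018], [0.018, -0.005, -1.0]]
force: [-2.2, 1.4, 2.1]
gripper_width: 0.0339
```

Emit:
{"op": "arm_command", "data": {"deltas": [{"x":0,"y":0,"z":0,"turn":0},{"x":0,"y":0,"z":0,"turn":0},{"x":0,"y":0,"z":0,"turn":0},{"x":0,"y":0,"z":0,"turn":0}], "gripper": 55}}

```text
time_s: 18.68
tool_pos: [0.5327, 0.1494, 0.0414]
eef_rot: [[0.008, 1.0, -0.004], [1.0, -0.008, 0.017], [0.017, -0.004, -1.0]]
force: [0.1, -0.5, -0.4]
gripper_width: 0.0466
```

Run:
```python
from bed import *
s=sense();print(s["time_s"],np.round(s["tool_pos"],4),np.round(s["force"],1),s["gripper_width"])
m,p,d=shot("wrist");np.savez("pics/w8.npz",p=p,d=d,**{k:m[k] for k in("K","xyz","orientation")});cv2.imwrite("pics/w8.png",cv2.resize(p[110:384,160:360,::-1],None,fx=2,fy=2,interpolation=cv2.INTER_CUBIC))
```

```text
18.6833 [0.5327 0.1494 0.0414] [ 0.1 -0.5 -0.4] 0.046569235685418965
```

View pics/w8.png

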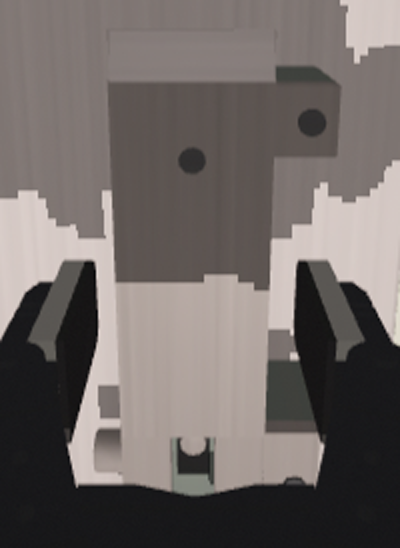

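Released: the crop shows the pin at (192,445) bearing on the notch's end, and the blade flush on the strip. Raising the arm next, and getting the knob's position from the top depth.

Emit:
{"op": "arm_command", "data": {"deltas": [{"x":0,"y":0,"z":-0.3,"turn":0},{"x":0,"y":0,"z":-0.6,"turn":0},{"x":0,"y":0,"z":-0.9,"turn":0},{"x":0,"y":0,"z":-1,"turn":0},{"x":0,"y":0,"z":-1,"turn":0}]}}

```text
time_s: 19.15
tool_pos: [0.5312, 0.1474, 0.1188]
eef_rot: [[0.009, 1.0, -0.01], [1.0, -0.009, 0.015], [0.015, -0.01, -1.0]]
force: [-0.4, -1.3, 0.8]
gripper_width: 0.0469
```

Emit:
{"op": "arm_command", "data": {"deltas": [{"x":0,"y":0,"z":-1,"turn":0},{"x":0,"y":0,"z":-1,"turn":0},{"x":0,"y":0,"z":-1,"turn":0},{"x":0,"y":0,"z":-1,"turn":0},{"x":0,"y":0,"z":0,"turn":0}], "gripper": 0}}

```text
time_s: 19.57
tool_pos: [0.5326, 0.146, 0.2136]
eef_rot: [[0.009, 1.0, -0.001], [1.0, -0.009, 0.017], [0.017, -0.001, -1.0]]
force: [0.4, 0.7, 1.2]
gripper_width: -0.0001
```

Run:
```python
from bed import *
s=sense();print(s["time_s"],np.round(s["tool_pos"],4))
m=camera_model("top");f=np.load("pics/top0.npz");P=cloud(m,f["d"])
q=P[(abs(P[...,0]-.533)<.03)&(P[...,1]<.1)&(P[...,1]>-.02)&(P[...,2]>.12)];print(len(q),q.mean(0),q.min(0),q.max(0))
m,p,d=shot("wrist");np.savez("pics/w9.npz",p=p,d=d,**{k:m[k] for k in("K","xyz","orientation")})
P=cloud(m,d);b=(abs(P[...,2]-.046)<.0012)&(abs(P[...,0]-.532)<.03)&(abs(P[...,1]-.15)<.08)
for y0 in(.12,.14,.16,.18):
    z=P[b&(abs(P[...,1]-y0)<.004)];print(y0,z[:,0].min().round(4),z[:,0].max().round(4),z[:,2].mean().round(4)) if len(z) else 0
q=P[b];A=np.c_[q[:,:2]-q[:,:2].mean(0),np.ones(len(q))];print("slope",np.linalg.lstsq(A,q[:,2],rcond=None)[0].round(4),"y range",q[:,1].min(),q[:,1].max())
```

```text
19.5667 [0.5326 0.146  0.2136]
85 [0.5308023  0.03941562 0.15448522] [0.52295998 0.02972613 0.12146891] [0.54041293 0.05270396 0.16267602]
0.12 0.5136 0.5496 0.0458
0.14 0.5141 0.5495 0.0459
0.16 0.5146 0.5494 0.0458
0.18 0.5141 0.5493 0.0459
slope [-0.0051  0.0005  0.0458] y range 0.07136618150584093 0.21059321989677016
```

The blade is flat (top at 45.8 mm) and its edge is at x=0.549 all along the shoulder. The knob is at about (0.531, 0.039, 0.151), θ≈1.81. I'll go over and behind it with the fingers shut.

Emit:
{"op": "arm_command", "data": {"deltas": [{"x":-0.5,"y":0,"z":0,"turn":0},{"x":-0.9,"y":0,"z":0,"turn":0},{"x":-0.9,"y":0,"z":0,"turn":0},{"x":-0.9,"y":0,"z":0,"turn":0},{"x":-0.9,"y":0,"z":0,"turn":0}]}}

```text
time_s: 20.03
tool_pos: [0.53, 0.0614, 0.2091]
eef_rot: [[0.004, 1.0, -0.004], [1.0, -0.004, 0.017], [0.017, -0.004, -1.0]]
force: [-0.0, 0.9, -0.3]
gripper_width: 0.0
```

Emit:
{"op": "arm_command", "data": {"deltas": [{"x":-0.9,"y":0,"z":0,"turn":0},{"x":-0.9,"y":0,"z":0,"turn":0},{"x":-0.9,"y":0,"z":0,"turn":0},{"x":-0.9,"y":0,"z":0,"turn":0},{"x":0,"y":0,"z":0,"turn":0}]}}

```text
time_s: 20.45
tool_pos: [0.5265, -0.0195, 0.204]
eef_rot: [[0.006, 1.0, -0.01], [1.0, -0.006, 0.015], [0.015, -0.01, -1.0]]
force: [0.2, 0.3, 0.4]
gripper_width: -0.0
```

Emit:
{"op": "arm_command", "data": {"deltas": [{"x":0,"y":0.1,"z":0.7,"turn":0},{"x":0,"y":0.1,"z":0.9,"turn":0},{"x":0,"y":0,"z":0.9,"turn":0},{"x":0,"y":0,"z":0.6,"turn":0},{"x":0,"y":0,"z":0,"turn":0}]}}

```text
time_s: 20.87
tool_pos: [0.5283, -0.0193, 0.1349]
eef_rot: [[0.008, 1.0, -0.013], [1.0, -0.008, 0.016], [0.016, -0.013, -1.0]]
force: [0.3, -0.1, -0.9]
gripper_width: -0.0002
```

Emit:
{"op": "arm_command", "data": {"deltas": [{"x":0.4,"y":0,"z":0,"turn":0},{"x":0.4,"y":0,"z":0,"turn":0},{"x":0.4,"y":0,"z":0,"turn":0},{"x":0.4,"y":0,"z":0,"turn":0},{"x":0.4,"y":0,"z":0,"turn":0}]}}

```text
time_s: 21.28
tool_pos: [0.5288, 0.0244, 0.1367]
eef_rot: [[0.008, 1.0, -0.013], [1.0, -0.008, 0.016], [0.016, -0.013, -1.0]]
force: [-0.3, -3.8, 2.8]
gripper_width: -0.0001
```

Emit:
{"op": "arm_command", "data": {"deltas": [{"x":0.4,"y":0.05,"z":0,"turn":0},{"x":0.4,"y":0,"z":0,"turn":0},{"x":0.4,"y":0,"z":0,"turn":0},{"x":0.4,"y":0,"z":0,"turn":0},{"x":0.4,"y":0,"z":0,"turn":0}]}}

```text
time_s: 21.7
tool_pos: [0.5306, 0.0692, 0.139]
eef_rot: [[0.007, 1.0, -0.011], [1.0, -0.007, 0.015], [0.014, -0.011, -1.0]]
force: [-0.3, -3.7, -2.1]
gripper_width: 0.0002
```

Emit:
{"op": "arm_command", "data": {"deltas": [{"x":0.4,"y":0.05,"z":0,"turn":0},{"x":0.4,"y":0,"z":0,"turn":0},{"x":0.4,"y":0,"z":0,"turn":0}]}}

```text
time_s: 21.95
tool_pos: [0.5315, 0.0958, 0.1387]
eef_rot: [[0.007, 1.0, -0.012], [1.0, -0.007, 0.014], [0.014, -0.012, -1.0]]
force: [-0.3, -2.7, -0.6]
gripper_width: 0.0002
```

```bash
cat > knob.py <<'E'
from bed import *
s=sense();print(s["time_s"],np.round(s["tool_pos"],4),np.round(s["force"],1))
m,p,d=shot("side");P=cloud(m,d)
k=(abs(P[...,0]-.532)<.02)&(P[...,1]>.0)&(P[...,1]<.19)&(P[...,2]>.05)&(P[...,2]<.17)&(p.max(2)<70)
v,u=np.where(k);q=P[k];print(len(q))
cv2.imwrite("pics/side_k.png",cv2.resize(p[80:180,160:290,::-1],None,fx=5,fy=5,interpolation=cv2.INTER_CUBIC))
th=np.arctan2(P[...,2]-.052,P[...,1]-.0628);r=np.hypot(P[...,2]-.052,P[...,1]-.0628)
k2=(abs(P[...,0]-.532)<.013)&(r>.02)&(r<.112)&(P[...,2]>.056)&(P[...,1]>0);print(np.histogram(th[k2],bins=np.arange(-.1,2.2,.15)))
E
python3 knob.py
```

```text
21.95 [0.5315 0.0958 0.1387] [-0.3 -2.7 -0.6]
286
(array([ 0,  0,  0,  0,  0,  0,  5, 72, 94, 67,  7,  1,  0,  0,  0]), array([-0.1 ,  0.05,  0.2 ,  0.35,  0.5 ,  0.65,  0.8 ,  0.95,  1.1 ,
        1.25,  1.4 ,  1.55,  1.7 ,  1.85,  2.  ,  2.15]))
```

View pics/side_k.png

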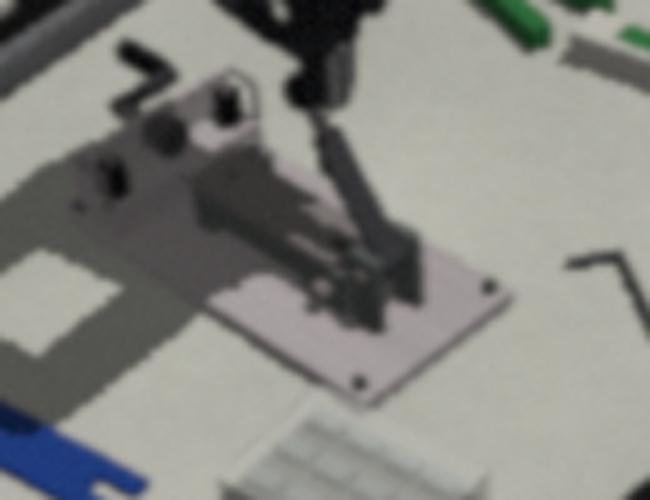

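Side crop: the lever leans forward at θ≈1.1, with the shut fingers behind the knob at (310,85). I'll push a bit further, then press from above.

Emit:
{"op": "arm_command", "data": {"deltas": [{"x":0.4,"y":0,"z":0.2,"turn":0},{"x":0.4,"y":0,"z":0.25,"turn":0},{"x":0.4,"y":0,"z":0.25,"turn":0}]}}

```text
time_s: 22.25
tool_pos: [0.5321, 0.1228, 0.1255]
eef_rot: [[0.007, 1.0, -0.009], [1.0, -0.007, 0.015], [0.015, -0.01, -1.0]]
force: [-0.3, -3.0, -0.2]
gripper_width: -0.0
```

Emit:
{"op": "arm_command", "data": {"deltas": [{"x":0,"y":0,"z":-0.5,"turn":0},{"x":0,"y":0,"z":-0.8,"turn":0},{"x":0,"y":0,"z":-0.6,"turn":0},{"x":0,"y":0,"z":0,"turn":0}]}}

```text
time_s: 22.58
tool_pos: [0.5316, 0.1248, 0.1638]
eef_rot: [[0.005, 1.0, -0.013], [1.0, -0.005, 0.016], [0.016, -0.013, -1.0]]
force: [0.1, 0.2, 0.3]
gripper_width: 0.0001
```

```bash
python3 knob.py
python3 - <<'E'
from bed import *
m,p,d=shot("side");P=cloud(m,d)
r=np.hypot(P[...,2]-.052,P[...,1]-.0628);th=np.arctan2(P[...,2]-.052,P[...,1]-.0628)
k=(abs(P[...,0]-.532)<.014)&(r>.085)&(r<.114)&(th>.3)&(P[...,2]<.145);print(k.sum(),P[k].mean(0),np.percentile(th[k],[5,50,95]))
E
```

```text
22.5833 [0.5316 0.1248 0.1638] [0.1 0.2 0.3]
224
(array([  0,   0,   0,   0,   4,  84, 104,  15,   7,   1,   0,   0,   0,
         0,   0]), array([-0.1 ,  0.05,  0.2 ,  0.35,  0.5 ,  0.65,  0.8 ,  0.95,  1.1 ,
        1.25,  1.4 ,  1.55,  1.7 ,  1.85,  2.  ,  2.15]))
55 [0.52687933 0.13189147 0.12029545] [0.70349263 0.78613768 0.83088468]
```

Emit:
{"op": "arm_command", "data": {"deltas": [{"x":0.5,"y":0,"z":0.2,"turn":0},{"x":0.4,"y":0,"z":0.6,"turn":0},{"x":0.1,"y":0,"z":0.6,"turn":0},{"x":0.1,"y":0,"z":0.6,"turn":0},{"x":0.2,"y":0,"z":0.5,"turn":0}]}}

```text
time_s: 23.1
tool_pos: [0.5306, 0.1543, 0.1078]
eef_rot: [[0.006, 1.0, -0.013], [1.0, -0.006, 0.018], [0.018, -0.013, -1.0]]
force: [0.1, 2.2, 3.7]
gripper_width: -0.0002
```

Emit:
{"op": "arm_command", "data": {"deltas": [{"x":0.2,"y":0,"z":0.4,"turn":0},{"x":0.15,"y":0,"z":0.4,"turn":0},{"x":0.1,"y":0,"z":0.4,"turn":0}]}}

```text
time_s: 23.35
tool_pos: [0.5295, 0.1653, 0.0791]
eef_rot: [[0.005, 1.0, -0.015], [1.0, -0.005, 0.018], [0.018, -0.015, -1.0]]
force: [1.6, 1.1, 3.3]
gripper_width: -0.0
```

Emit:
{"op": "arm_command", "data": {"deltas": [{"x":0,"y":0.05,"z":0.2,"turn":0},{"x":0,"y":0,"z":0.15,"turn":0},{"x":0,"y":0,"z":0.1,"turn":0}]}}

```text
time_s: 23.6
tool_pos: [0.5296, 0.1658, 0.067]
eef_rot: [[0.005, 1.0, -0.018], [1.0, -0.004, 0.017], [0.017, -0.018, -1.0]]
force: [-1.6, 1.8, 19.5]
gripper_width: 0.0004
```

Emit:
{"op": "arm_command", "data": {"deltas": [{"x":0,"y":0,"z":0.08,"turn":0},{"x":0,"y":0,"z":0.06,"turn":0}]}}

```text
time_s: 23.77
tool_pos: [0.5301, 0.1659, 0.0668]
eef_rot: [[0.005, 1.0, -0.017], [1.0, -0.004, 0.017], [0.017, -0.017, -1.0]]
force: [-10.6, -0.6, 17.2]
gripper_width: 0.0004
```

Emit:
{"op": "arm_command", "data": {"deltas": [{"x":0,"y":0,"z":0.06,"turn":0},{"x":0,"y":0,"z":0.06,"turn":0}]}}

```text
time_s: 23.93
tool_pos: [0.53, 0.1659, 0.067]
eef_rot: [[0.005, 1.0, -0.017], [1.0, -0.005, 0.018], [0.018, -0.017, -1.0]]
force: [-8.5, 0.8, 13.8]
gripper_width: 0.0001
```

The knob top stopped at 67 mm with up to 20 N on the tool: the lever is down. I'll lift away and check.

Emit:
{"op": "arm_command", "data": {"deltas": [{"x":0,"y":0,"z":-0.2,"turn":0},{"x":0,"y":0,"z":-0.5,"turn":0},{"x":0,"y":0,"z":-1,"turn":0},{"x":0,"y":0,"z":-1,"turn":0},{"x":0,"y":0,"z":-1,"turn":0}]}}

```text
time_s: 24.35
tool_pos: [0.5295, 0.1628, 0.1413]
eef_rot: [[0.006, 1.0, -0.023], [1.0, -0.006, 0.015], [0.015, -0.023, -1.0]]
force: [-0.3, 0.0, -0.7]
gripper_width: -0.0005
```

Emit:
{"op": "arm_command", "data": {"deltas": [{"x":0,"y":0,"z":-1,"turn":0},{"x":-0.5,"y":0,"z":-1,"turn":0},{"x":-1,"y":0,"z":-1,"turn":0},{"x":-1,"y":0,"z":-1,"turn":0},{"x":0,"y":0,"z":0,"turn":0}]}}

```text
time_s: 24.77
tool_pos: [0.5315, 0.1093, 0.232]
eef_rot: [[0.005, 1.0, -0.017], [1.0, -0.005, 0.015], [0.015, -0.017, -1.0]]
force: [0.3, -0.4, 1.3]
gripper_width: -0.0003
```

Run:
```python
from bed import *
s=sense();print(s["time_s"],np.round(s["tool_pos"],3),np.round(s["force"],1))
m,p,d=shot("wrist");P=cloud(m,d)
q=P[(abs(P[...,0]-.532)<.025)&(P[...,1]>.14)&(P[...,1]<.19)&(P[...,2]>.05)];print("knob",len(q),q.mean(0),"top",np.percentile(q[:,2],98))
b=(abs(P[...,2]-.046)<.0012)&(abs(P[...,0]-.532)<.03)&(abs(P[...,1]-.15)<.08)
for y0 in(.12,.14,.18,.195):
    z=P[b&(abs(P[...,1]-y0)<.004)];print(y0,z[:,0].min().round(4),z[:,0].max().round(4),z[:,2].mean().round(4)) if len(z) else 0
q=P[(abs(P[...,2]-.0445)<.003)&(abs(P[...,0]-.532)<.015)&(P[...,1]>.2)&(P[...,1]<.222)];print("tip y",q[:,1].max() if len(q) else None)
_,r,_=shot("top");print("scene diff mat", np.abs(r.astype(int)-np.load("pics/top0.npz")["p"]).max(2)[140:205,266:364].mean())
A=cv2.resize(p[:,:,::-1],(400,300));B=cv2.resize(r[:,:,::-1],(400,300));cv2.imwrite("pics/fin.png",np.hstack([A,B]))
```

```text
24.7667 [0.531 0.109 0.232] [ 0.3 -0.4  1.3]
knob 561 [0.5320118  0.15908649 0.06314264] top 0.06814021591510855
0.12 0.5146 0.5493 0.0459
0.14 0.5139 0.549 0.0459
0.18 0.5146 0.5495 0.046
0.195 0.5148 0.5617 0.0459
tip y 0.2124307660912447
scene diff mat 18.66420722135008
```

View pics/fin.png

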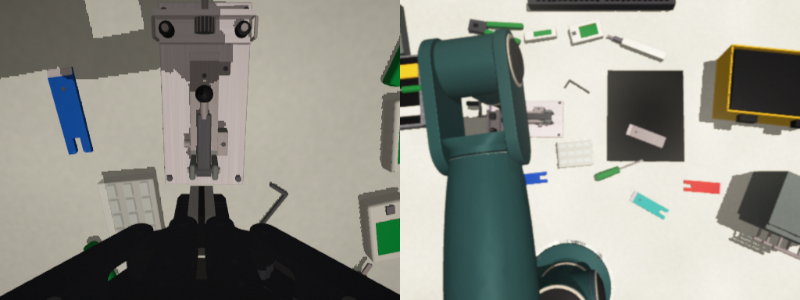

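Run:
```python
from bed import *
def rep(m,d):
    P=cloud(m,d);q=P[(abs(P[...,2]-.0445)<.003)&(abs(P[...,0]-.532)<.012)&(P[...,1]>.19)&(P[...,1]<.222)]
    print("tip y",np.sort(q[:,1])[-12:].round(4))
f=np.load("pics/w9.npz");rep({k:f[k] for k in("K","xyz","orientation")},f["d"])
m,p,d=shot("wrist");rep(m,d)
close_job();print(sense()["time_s"])
```

```text
tip y [0.2122 0.2122 0.2122 0.2122 0.2123 0.2123 0.2123 0.2123 0.2123 0.2123
 0.2123 0.2123]
tip y [0.212  0.212  0.212  0.212  0.212  0.212  0.2121 0.2121 0.2121 0.2121
 0.2121 0.2121]
the job is handed in; nothing more can be done
the job is handed in; nothing more can be done
```

The notched blade is fitted with its bevelled tip towards the cable channel, the clamp lever is down on it, and I've handed the job in at about 25 s robot time. No verdict comes back.

- **Blade on the bed:** it lies flat, with its top at 45.9 mm against a nominal 46. Its long edge was at x = 0.549 wherever it could be read, which matches the shoulder faces at 0.5495 to 0.550.
- **Notch on the pin:** I slid the blade back until it stopped. The force along the slide peaked at about 9 N, including friction, against the 15 N limit. The picture taken after release shows the pin against the end of the notch.
- **Clamp:** the knob top stopped at 67 to 68 mm, where 67 mm means fully down. The fingers were pushing with up to 20 N as it stopped. The blade tip moved only about 0.2 mm towards the pin when the lever came down.
- **Everything else:** the robot was clear of everything when I handed in. The plain blade, hex key, connector box and coloured look-alikes look unmoved in the last pictures. A pixel comparison of the mat did not confirm this for the plain blade, because of changed shadows and lighting.

**Disagreements:**
- The blade-centre estimates along the slide differ by about 1 mm: 0.1497 from the arm, 0.150 from the cameras.
- Early in the slide I pushed too hard against the shoulder, about 16 N sideways. The blade jammed briefly, before it had reached the pin, so I eased off and went on more gently.

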